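Release a patient's tablets: switch on, then morning key, then bedtime key

ROBOT

A 6-joint arm with a two-finger parallel gripper is mounted at the origin on the work surface. World frame = base frame: x ahead of the robot, y to its left, z up, the work surface at z = 0. Lengths are in m, angles in degrees, forces in N, time in s.
With the tool pointing down it reaches from about 0.375 to 0.9 m from the base axis. Payload 3.1 kg.
Tool frame: the origin (TCP) lies at the very end of the fingers, on their centre line; the grasp point (between the pads) lies bot.grip_point_offset behind it (bot.grip_point_offset is the distance from the TCP to the grasp point, in m); z points along the fingers, y is the line along which they close (so a half turn about z gives the same grasp; the last joint's range is limited). The gripper opens to 87 mm and grips with 3 to 60 N. Pads are 19 mm wide; open, the fingers measure 117 mm over their backs; the gripper's body (75 mm by 190 mm) begins 51 mm behind the grasp point.
Start: joints at [-82.019, 30.224, 82.088, -0, 67.689, -10.227], TCP at [0.195, -0.594, 0.223] pointing down, gripper open.
Joint ranges: [-176.69, 176.69], [-43.24, 126.21], [12.49, 139.97], [-82, 262], [0, 151.66], [-163.58, 163.58]. Speed limits (degrees/s): [159.86, 159.86, 180, 180, 180, 180].

INTERFACE

Orientations are given as a 3x3 rotation matrix whose columns are the frame's x, y, z axes.
In Python, from rig import bot, viewer, ticket gives the robot as it stands.
- The arm moves only by the tool servo_tool, never from a script. Its argument "targets" is a list of rows, each an object with "offset": the shift along the tool's x, y, z in m, a list of three; "dr": the turn, a rotation vector about the tool's x, y, z in degrees, a list of three. In form: [{"offset": [x, y, z], "dr": [ax, ay, az]}, ...]. A call has 1 to 20 rows; each row is the pose to reach, as a shift and turn from the pose commanded when the call began, along the tool's axes at that moment; what a row does not reach only later rows make up. A row lasts 1/12 s, in which the tool goes at most 41.7 mm and 7.16 degrees, less where a joint would pass 70% of its speed; a pose out of reach is approached as far as the arm can. A call with a gripper value outside its range is refused whole. "gripper" is the gripper command: -1 is fully open, 1 is shut, values between are in proportion, set as the call begins (left out, the last holds). The fingers move at their own pace and stop on an object; the grip force is fixed at half the most. Time passes only in rows, so rows that repeat a pose let the fingers close. It gives the time, the measured TCP pose, the force, the opening and the grip force at its end, in the units of the state.
- bot.read_state(): the state, without advancing time (a new reading comes with each control period).
- viewer.capture(name): name is "scene" or "top" or "wrist"; returns a dict with "color" (420x560x3 uint8, red, green, blue), "camera_matrix" (3x3 intrinsics, pixels), "k1" (the pictures are not rectified: a ray, as slopes to the right and down, at radius r is drawn at 1 + k1 r^2 times it, then the intrinsics apply), "R" (3x3) and "t" (3): a world point X has camera coordinates R X + t. Camera axes: x right, y down, z forward; pixel columns grow to the right and rows downward; lengths in m; the calibration is good to about 2 mm. A picture is of the moment at which its call begins. There is no depth.
- ticket.hand_in(): hands the job in; it is judged then, once.
The state is a dict: "time_s": time; "joint_positions": joint angles; "qvel": joint speeds; "tau": joint torques, N m; "position": TCP position; "tcp_rot": TCP orientation; "force": force on the tool from outside, world axes, zero at the start; "moment": the same for the moment, N m; "opening": opening from 0.0 (shut) to 1.0 (fully open); "grasp_force": force on a finger pad.
Only numpy, scipy, OpenCV 4.12 (cv2) and the standard library are available. Lean on these libraries where they do the work, as an engineer would, in place of code of your own. Each camera call takes 0.05 s, during which the arm holds its last target. There are 200 camera calls.

TASK

Release this patient's two tablets: switch the station on by pushing the raised green half of the rocker all the way down, then press the yellow dispenser's key fully home, and after it the blue dispenser's key fully home (rocker and keys stay where you push them). Use the fingertips only and keep strictly to that order; do not press the red key. Do not shift, tip or pick up the cups, jar, carton, tray or marker standing around, and finish clear of everything.

Things in the scene. Friction and masses are not known exactly. Their poses are not given: they have to be found in the camera images.
- disp_yellow: tablet dispenser with yellow lid, spout and key (the morning medicine), fixed to the table: white housing 150 (x) x 90 (y) x 55 mm high; origin at the centre of its underside; -x is its front, with a small spout that sticks out 17 mm. A clear tablet hopper with coloured lid stands on the rear part, from x = 0 to 71 mm, its top 105 mm above the table.
- key_yellow_top (a point): centre of the flat round top of the yellow key (a 34 mm wide upright push key, 40 mm in front of the dispenser's centre): 77 mm above the table when up, 67 mm when fully down, where it still stands 6 mm proud of its 48 mm wide grey collar. The point moves with the key; its axes are the dispenser's.
- key_yellow (a joint): travel of the yellow key, m: 0 fully up, 0.010 fully down (at its stop); it may start up to 1 mm down. Pushing it down takes about 3 N all the way (no spring); it stays where it is left.
- disp_blue: tablet dispenser with blue lid, spout and key (the bedtime medicine), fixed to the table: white housing 150 (x) x 90 (y) x 55 mm high; origin at the centre of its underside; -x is its front, with a small spout that sticks out 17 mm. A clear tablet hopper with coloured lid stands on the rear part, from x = 0 to 71 mm, its top 105 mm above the table.
- key_blue_top (a point): centre of the flat round top of the blue key (a 34 mm wide upright push key, 40 mm in front of the dispenser's centre): 77 mm above the table when up, 67 mm when fully down, where it still stands 6 mm proud of its 48 mm wide grey collar. The point moves with the key; its axes are the dispenser's.
- key_blue (a joint): travel of the blue key, m: 0 fully up, 0.010 fully down (at its stop); it may start up to 1 mm down. Pushing it down takes about 3 N all the way (no spring); it stays where it is left.
- disp_red: tablet dispenser with red lid, spout and key (a stopped medicine, to be left alone), fixed to the table: white housing 150 (x) x 90 (y) x 55 mm high; origin at the centre of its underside; -x is its front, with a small spout that sticks out 17 mm. A clear tablet hopper with coloured lid stands on the rear part, from x = 0 to 71 mm, its top 105 mm above the table.
- key_red_top (a point): centre of the flat round top of the red key (a 34 mm wide upright push key, 40 mm in front of the dispenser's centre): 77 mm above the table when up, 67 mm when fully down, where it still stands 6 mm proud of its 48 mm wide grey collar. The point moves with the key; its axes are the dispenser's.
- key_red (a joint): travel of the red key, m: 0 fully up, 0.010 fully down (at its stop); it may start up to 1 mm down. Pushing it down takes about 3 N all the way (no spring); it stays where it is left.
- console: grey switch console, fixed to the table, 130 (x) x 90 (y) x 55 mm high, origin at the centre of its underside. On top lies a rocker paddle 80 mm long (along x) and 46 mm wide: its front half (-x) is green, its rear half black; its pivot bar runs along y, 6 mm in front of the console's centre, 68 mm above the table. A low black lamp strip (67 mm high) stands behind the rocker.
- rocker_green (a point): point on the upper face of the rocker's green half, on its middle line, 27 mm from the pivot (the half is 40 mm long): where to press. It moves with the rocker, from about 77 mm above the table (off) to about 67 mm (on); its x axis runs along the rocker from green to black and tilts with it.
- rocker (a joint): tilt of the rocker, rad: -0.2 is off (green half raised), 0 level, +0.2 is fully on (green half down at its stop); it starts between -0.2 and -0.14. Turning it takes about 0.035 N m (1 to 3 N on the green half); it stays where it is left.
- cup_yellow: loose white dose cup, 40 mm wide, 30 mm high, standing in front of the yellow dispenser under its spout; origin at the centre of its underside. Not to be moved.
- cup_blue: loose white dose cup, 40 mm wide, 30 mm high, standing in front of the blue dispenser under its spout; origin at the centre of its underside. Not to be moved.
- cup_red: loose white dose cup, 40 mm wide, 30 mm high, standing in front of the red dispenser under its spout; origin at the centre of its underside. Not to be moved.
- bottle: loose amber tablet jar with white cap, 60 mm wide, 110 mm high, standing behind the dispensers; origin at the centre of its underside. Not to be moved.
- carton: loose white medicine carton with a pink band, 50 (x) x 130 (y) x 35 mm high, lying behind the dispensers; origin at the centre of its underside. Not to be moved.
- dose_tray: loose blue five-cell dose tray, 70 (x) x 180 (y) x 25 mm high, behind the dispensers; origin at the centre of its underside. Not to be moved.
- marker: loose black marker with grey cap, about 125 mm long (along x, from -43 to 83 mm), 15 mm high, near the robot on its left; origin at the underside. Not to be moved.

How it is judged (in metres and radians):
On the way, in this order (a step that is already met when the one before it is completed fails the run):
1. the rocker is switched on (value of joint rocker above 0.15 rad), for 0.1 s.
2. the yellow key is pressed home (value of joint key_yellow above 0.008 m), for 0.1 s.
3. the blue key is pressed home (value of joint key_blue above 0.008 m), for 0.1 s.
At the end, for the whole second after the job is handed in: Rocker on (above 0.15 of 0.2 rad), yellow and blue keys down (more than 8 of 10 mm), red key up (less than 3 mm down), cups, jar, carton, tray and marker at rest within 20 mm of where they stood (value of joint rocker above 0.15 rad and value of joint each of key_yellow, key_blue above 0.008 m and value of joint key_red below 0.003 m and distance of each of cup_yellow, cup_blue, cup_red, bottle, carton, dose_tray, marker from where it was at the start of the episode below 0.02 m and linear speed of each of cup_yellow, cup_blue, cup_red, bottle, carton, dose_tray, marker below 0.02 m/s); the robot touches nothing.
It fails at once if the yellow key was pressed (over 4 mm) before the rocker was on (value of joint key_yellow above 0.004 m and value of joint rocker below 0.1 rad).
It fails at once if the blue key was pressed (over 4 mm) before the yellow key was home (value of joint key_blue above 0.004 m and value of joint key_yellow below 0.007 m).
It fails at once if the red key was pressed (3 mm or more) (value of joint key_red above 0.003 m).
It fails at once if the arm or the gripper's body, not the fingers, pressed on a dispenser or the console (over 5 N) (contact force between the arm and disp_yellow above 5 N or contact force between the arm and disp_red above 5 N or contact force between the arm and disp_blue above 5 N or contact force between the arm and console above 5 N).
It fails at once if a cup, jar, carton, tray or marker was shifted or carried (20 mm or more), lifted (10 mm) or tipped (0.4 rad) (distance of any of cup_yellow, cup_blue, cup_red, bottle, carton, dose_tray, marker from where it was at the start of the episode above 0.02 m or height (world z) of any of cup_yellow, cup_blue, cup_red, bottle, carton, dose_tray, marker above 0.01 m or angle between any of cup_yellow, cup_blue, cup_red, bottle, carton, dose_tray, marker's own z axis and vertical above 0.4 rad).
It also fails if it takes over 45 s, if anything falls off the work surface, if the arm or the gripper's body presses on something with over 40 N, if the wrist force passes 120 N, or if a joint passes its speed limit or range.

## Working session

There is one attempt and no reset: what is moved stays moved. The work goes in short steps, Python scripts to look and compute and a tool call to move; the robot and the scene stay as the last step left them, time stands still between calls to the robot, and variables do not carry over. Pictures are saved under pics/ and viewed, at most 10 in all, crops included, and the job is handed in when it is done.

Besides the shell and the picture viewer there is one more tool, called by a JSON object that holds its "method" and its "body". servo_tool: Moves the arm, as the interface text tells. Its arguments: {"type":"object","properties":{"targets":{"type":"array"},"gripper":{"type":"number"}},"required":["targets"]}

```bash
mkdir -p pics; cat > h.py <<'E'
import numpy as np, cv2
from rig import bot, viewer, ticket
def cap(n,f):
    c=viewer.capture(n); cv2.imwrite(f'pics/{f}.png',c['color'][:,:,::-1]); np.savez(f'pics/{f}.npz',**c); return c
def ray(c,u,v):
    K=c['camera_matrix']; k=float(c['k1'])
    d=np.array([(u-K[0,2])/K[0,0],(v-K[1,2])/K[1,1]]); s=d.copy()
    for _ in range(30): s=d/(1+k*(s@s))
    R=c['R']; return -R.T@c['t'], R.T@np.array([s[0],s[1],1])
def at(c,u,v,z):
    o,d=ray(c,u,v); return o+d*(z-o[2])/d[2]
def proj(c,X):
    p=c['R']@np.array(X)+c['t']; s=p[:2]/p[2]; s=s*(1+float(c['k1'])*(s@s)); K=c['camera_matrix']
    return np.array([K[0,0]*s[0]+K[0,2],K[1,1]*s[1]+K[1,2]])
E
python3 - <<'E'
from h import *
for n in('top','scene'): 
    c=cap(n,n+'0'); print(n,-c['R'].T@c['t'],c['R'][2],c['k1'],c['camera_matrix'][0,0])
s=bot.read_state(); print(s['tcp_rot'],s['position'],bot.grip_point_offset,s['opening'])
E
```

```text
top [ 0.37178546 -0.00303675  1.22086396] [ 0.13700824 -0.00218211 -0.9905675 ] 0.026880457956127233 483.0935823186517
scene [1.73660141 0.19389446 1.04517412] [-0.78420074 -0.10633449 -0.61132821] -0.07800142186465295 535.7688218144755
[[ 9.49926967e-01  3.12471888e-01 -2.76033774e-04]
 [ 3.12471807e-01 -9.49924975e-01  1.97765216e-03]
 [ 3.55749326e-04 -1.96487789e-03 -9.99998006e-01]] [ 0.19522074 -0.59301745  0.22166639] 0.0187 1.0034545292371224
```

View pics/top0.png

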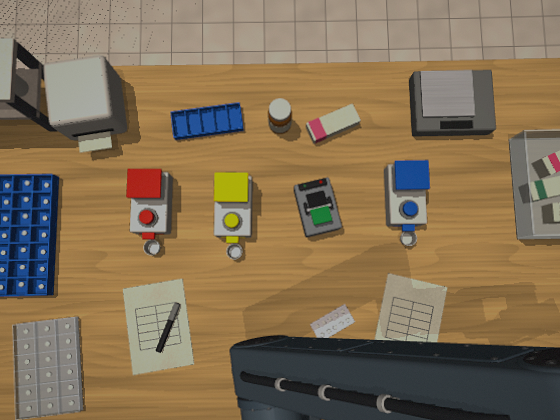

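View pics/scene0.png

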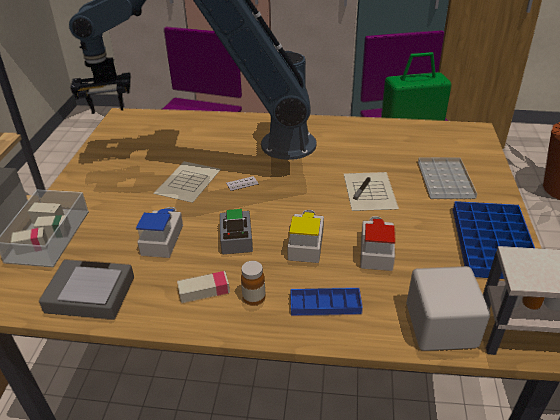

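The top view has the red key at (147,217), yellow key (232,220), blue key (410,209) and green rocker half (320,215). The cups are in front at row ~250, and the scene view agrees. Next I'll segment these blobs and compute the positions.

```bash
cat > m.py <<'E'
from h import *
def blobs(c,box=(150,260)):
    hsv=cv2.cvtColor(c['color'],cv2.COLOR_RGB2HSV); out={}
    for n,lo,hi in(('yellow',22,34),('green',50,80),('blue',102,122),('red',0,4)):
        m=cv2.inRange(hsv,(lo,150,70),(hi,255,255)); m[:box[0]]=0; m[box[1]:]=0
        k,_,st,ce=cv2.connectedComponentsWithStats(m)
        out[n]=[(st[i,4],tuple(st[i,:4]),ce[i].round(1)) for i in range(1,k) if st[i,4]>40]
    return out
E
python3 - <<'E'
from m import *
c=dict(np.load('pics/top0.npz'))
for n,l in blobs(c).items():
    for a,b,p in l:
        print(n,a,b,p,at(c,*p,.076).round(4),at(c,*p,.105).round(4))
cv2.imwrite('pics/z.png',cv2.resize(c['color'][150:260,120:440,::-1],None,fx=2.5,fy=2.5,interpolation=cv2.INTER_CUBIC))
E
```

```text
yellow 1017 (np.int32(214), np.int32(172), np.int32(35), np.int32(30)) [230.6 186.5] [0.6016 0.11   0.076 ] [0.5957 0.1071 0.105 ]
yellow 155 (np.int32(225), np.int32(214), np.int32(14), np.int32(14)) [231.3 220.3] [0.5194 0.1084 0.076 ] [0.5156 0.1056 0.105 ]
yellow 102 (np.int32(221), np.int32(236), np.int32(24), np.int32(7)) [232.1 238.8] [0.475  0.1066 0.076 ] [0.4724 0.1039 0.105 ]
green 272 (np.int32(311), np.int32(206), np.int32(21), np.int32(19)) [320.8 215.1] [ 0.5286 -0.1056  0.076 ] [ 0.5246 -0.103   0.105 ]
blue 937 (np.int32(395), np.int32(161), np.int32(35), np.int32(29)) [411.6 174.5] [ 0.6241 -0.3274  0.076 ] [ 0.6177 -0.3192  0.105 ]
blue 2954 (np.int32(0), np.int32(174), np.int32(53), np.int32(86)) [ 25.4 216.8] [0.5354 0.5964 0.076 ] [0.5313 0.5812 0.105 ]
blue 152 (np.int32(403), np.int32(202), np.int32(14), np.int32(14)) [409.7 208.2] [ 0.5419 -0.3186  0.076 ] [ 0.5376 -0.3106  0.105 ]
blue 86 (np.int32(402), np.int32(224), np.int32(13), np.int32(7)) [407.8 227. ] [ 0.4968 -0.3117  0.076 ] [ 0.4936 -0.3039  0.105 ]
red 979 (np.int32(127), np.int32(169), np.int32(35), np.int32(29)) [143.8 183. ] [0.6133 0.3188 0.076 ] [0.6071 0.3107 0.105 ]
red 154 (np.int32(139), np.int32(210), np.int32(14), np.int32(14)) [145.7 216.4] [0.5319 0.3125 0.076 ] [0.5279 0.3045 0.105 ]
red 78 (np.int32(142), np.int32(233), np.int32(13), np.int32(7)) [148.1 235.5] [0.4861 0.3058 0.076 ] [0.4832 0.298  0.105 ]
```

View pics/z.png

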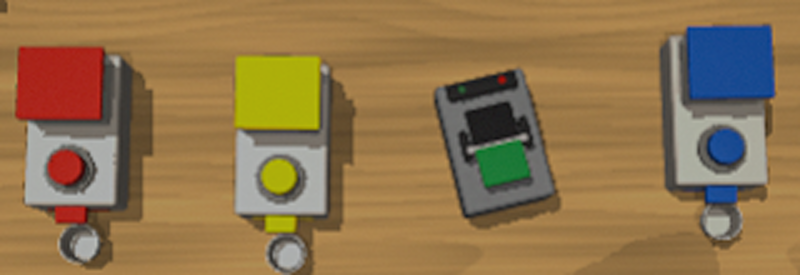

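```bash
cat >> h.py <<'E'
def off(p):
    s=bot.read_state(); return (s['tcp_rot'].T@(np.array(p)-s['position'])).round(4)
def st():
    s=bot.read_state(); print(s['time_s'],s['position'].round(4),s['force'].round(1),s['opening'],s['joint_positions'].round(1))
E
python3 -c "
from h import *
print(off([.521,-.107,.15]))"
```

```text
[ 0.4613 -0.3597  0.0725]
```

{"method": "servo_tool", "body": {"targets": [{"offset":[0.01,-0.008,0],"dr":[0,0,0]},{"offset":[0.03,-0.023,0],"dr":[0,0,0]},{"offset":[0.058,-0.045,0],"dr":[0,0,0]},{"offset":[0.087,-0.068,0],"dr":[0,0,0]},{"offset":[0.116,-0.09,0],"dr":[0,0,0]},{"offset":[0.145,-0.113,0],"dr":[0,0,0]},{"offset":[0.174,-0.135,0],"dr":[0,0,0]},{"offset":[0.203,-0.158,0],"dr":[0,0,0]},{"offset":[0.232,-0.181,0],"dr":[0,0,0]},{"offset":[0.26,-0.203,0.01],"dr":[0,0,0]},{"offset":[0.289,-0.225,0.02],"dr":[0,0,0]},{"offset":[0.318,-0.248,0.03],"dr":[0,0,0]},{"offset":[0.346,-0.27,0.04],"dr":[0,0,0]},{"offset":[0.375,-0.292,0.05],"dr":[0,0,0]},{"offset":[0.404,-0.315,0.06],"dr":[0,0,0]},{"offset":[0.43,-0.336,0.07],"dr":[0,0,0]},{"offset":[0.45,-0.351,0.0725],"dr":[0,0,0]},{"offset":[0.461,-0.36,0.0725],"dr":[0,0,0]},{"offset":[0.461,-0.36,0.0725],"dr":[0,0,0]},{"offset":[0.461,-0.36,0.0725],"dr":[0,0,0]}], "gripper": 1}}

```text
time_s: 1.77
position: [0.5203, -0.1063, 0.1499]
tcp_rot: [[0.949, 0.315, -0.001], [0.315, -0.949, 0.0], [-0.001, -0.001, -1.0]]
force: [-0.5, -0.7, -0.2]
opening: 0.005
grasp_force: 0.0
```

```bash
python3 - <<'E'
from h import *
from m import blobs
st(); c=cap('wrist','w1')
print(blobs(c,(0,420)))
s=bot.read_state(); p=s['position']
print(proj(c,p), proj(c,[.521,-.107,.076]),off([.521,-.107,.085]))
o=c['color'].copy()
cv2.imwrite('pics/w1.png',o[:,:,::-1])
E
```

```text
1.7667 [ 0.5203 -0.1063  0.1499] [-0.5 -0.7 -0.2] 0.004925379409971811 [-23.6  28.9  99.6  -0.   51.5  48.1]
{'yellow': [(np.int32(5333), (np.int32(0), np.int32(0), np.int32(63), np.int32(99)), array([29.3, 44.2])), (np.int32(1865), (np.int32(0), np.int32(114), np.int32(51), np.int32(44)), array([ 23. , 135.7])), (np.int32(647), (np.int32(18), np.int32(169), np.int32(43), np.int32(26)), array([ 37.9, 182.7]))], 'green': [(np.int32(2298), (np.int32(255), np.int32(186), np.int32(57), np.int32(48)), array([283. , 209.4]))], 'blue': [(np.int32(1221), (np.int32(526), np.int32(167), np.int32(34), np.int32(68)), array([547.8, 208.1])), (np.int32(847), (np.int32(489), np.int32(247), np.int32(44), np.int32(38)), array([505.5, 262.3]))], 'red': [(np.int32(81), (np.int32(313), np.int32(107), np.int32(10), np.int32(10)), array([317.8, 111.6]))]}
[283.21506519 261.9985224 ] [283.18780802 220.7992468 ] [0.0009 0.0002 0.065 ]
```

View pics/w1.png

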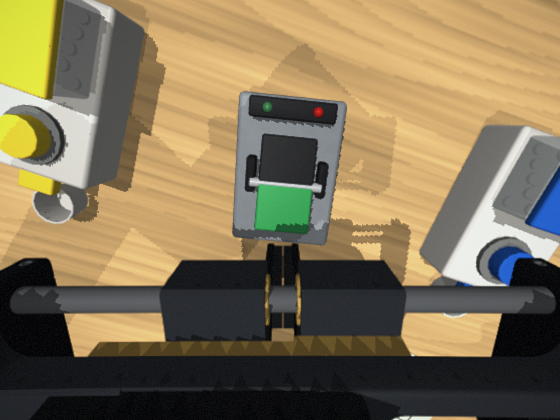

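The wrist view shows the green half at (283,209), rows 186–233, between the pivot bar and the console front. My press point projects to (283,221) on its middle line, so I'm going down.

{"method": "servo_tool", "body": {"targets": [{"offset":[0.001,0,0.02],"dr":[0,0,0]},{"offset":[0.001,0,0.045],"dr":[0,0,0]},{"offset":[0.001,0,0.06],"dr":[0,0,0]},{"offset":[0.001,0,0.068],"dr":[0,0,0]},{"offset":[0.001,0,0.072],"dr":[0,0,0]},{"offset":[0.001,0,0.075],"dr":[0,0,0]},{"offset":[0.001,0,0.077],"dr":[0,0,0]},{"offset":[0.001,0,0.079],"dr":[0,0,0]},{"offset":[0.001,0,0.08],"dr":[0,0,0]},{"offset":[0.001,0,0.081],"dr":[0,0,0]},{"offset":[0.001,0,0.082],"dr":[0,0,0]},{"offset":[0.001,0,0.082],"dr":[0,0,0]}]}}

```text
time_s: 2.82
position: [0.5219, -0.1077, 0.0685]
tcp_rot: [[0.95, 0.313, 0.001], [0.313, -0.95, -0.001], [0.0, 0.001, -1.0]]
force: [-2.5, -1.8, 4.3]
opening: 0.003
grasp_force: 2.2
```

{"method": "servo_tool", "body": {"targets": [{"offset":[0,0,0.001],"dr":[0,0,0]},{"offset":[0,0,0.002],"dr":[0,0,0]},{"offset":[0,0,0.003],"dr":[0,0,0]},{"offset":[0,0,0.003],"dr":[0,0,0]}]}}

```text
time_s: 3.15
position: [0.522, -0.1078, 0.0678]
tcp_rot: [[0.95, 0.313, 0.001], [0.313, -0.95, -0.001], [0.001, 0.002, -1.0]]
force: [-6.0, -0.6, 21.9]
opening: 0.009
grasp_force: 11.2
```

The stop is reached at 22 N. I'll lift, check the rocker, and move over the yellow key.

{"method": "servo_tool", "body": {"targets": [{"offset":[0,0,-0.01],"dr":[0,0,0]},{"offset":[0,0,-0.035],"dr":[0,0,0]},{"offset":[0,0,-0.065],"dr":[0,0,0]},{"offset":[0.005,-0.015,-0.08],"dr":[0,0,0]},{"offset":[0.014,-0.045,-0.08],"dr":[0,0,0]},{"offset":[0.024,-0.075,-0.08],"dr":[0,0,0]},{"offset":[0.033,-0.105,-0.08],"dr":[0,0,0]},{"offset":[0.043,-0.135,-0.08],"dr":[0,0,0]},{"offset":[0.052,-0.165,-0.08],"dr":[0,0,0]},{"offset":[0.06,-0.19,-0.075],"dr":[0,0,0]},{"offset":[0.065,-0.206,-0.065],"dr":[0,0,0]},{"offset":[0.065,-0.206,-0.065],"dr":[0,0,0]},{"offset":[0.065,-0.206,-0.065],"dr":[0,0,0]}]}}

```text
time_s: 4.23
position: [0.5187, 0.1097, 0.1296]
tcp_rot: [[0.949, 0.315, -0.001], [0.315, -0.949, 0.0], [-0.001, -0.0, -1.0]]
force: [-0.0, -0.1, 0.1]
opening: 0.004
grasp_force: 0.0
```

```bash
python3 - <<'E'
from h import *
from m import blobs
st(); c=cap('wrist','w2')
b=blobs(c,(0,420)); print(b['yellow'],b['green'])
for a,bb,p in b['yellow']: print(a,at(c,*p,.0755).round(4))
p=bot.read_state()['position']
print(proj(c,p),proj(c,[.5194,.1084,.077]),off([.5194,.1084,.085]))
E
```

```text
4.2333 [0.5187 0.1097 0.1296] [-0.  -0.1  0.1] 0.00443654165962136 [-1.000e-01  3.070e+01  1.007e+02  0.000e+00  4.860e+01  7.150e+01]
[(np.int32(15193), (np.int32(245), np.int32(51), np.int32(161), np.int32(154)), array([322.4, 128.5])), (np.int32(1470), (np.int32(260), np.int32(202), np.int32(43), np.int32(44)), array([280.9, 223.8])), (np.int32(180), (np.int32(248), np.int32(248), np.int32(19), np.int32(12)), array([256.6, 254.3]))] [(np.int32(178), (np.int32(496), np.int32(271), np.int32(16), np.int32(15)), array([504.3, 278.4]))]
15193 [0.6001 0.1066 0.0755]
1470 [0.523  0.1121 0.0755]
180 [0.4921 0.1225 0.0755]
[283.62491846 261.19332223] [283.94203932 229.9591955 ] [0.     0.0004 0.045 ]
```

View pics/w2.png

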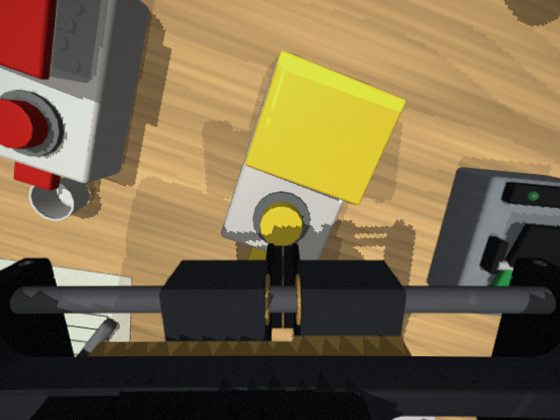

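The wrist view shows the yellow key at (281,224), and my target projects to (284,230). They agree to 4 mm, so I'll use the mean and press.

{"method": "servo_tool", "body": {"targets": [{"offset":[0.002,0,0.02],"dr":[0,0,0]},{"offset":[0.002,0,0.04],"dr":[0,0,0]},{"offset":[0.002,0,0.05],"dr":[0,0,0]},{"offset":[0.002,0,0.054],"dr":[0,0,0]},{"offset":[0.002,0,0.057],"dr":[0,0,0]},{"offset":[0.002,0,0.059],"dr":[0,0,0]},{"offset":[0.002,0,0.061],"dr":[0,0,0]},{"offset":[0.002,0,0.062],"dr":[0,0,0]},{"offset":[0.002,0,0.063],"dr":[0,0,0]},{"offset":[0.002,0,0.064],"dr":[0,0,0]},{"offset":[0.002,0,0.065],"dr":[0,0,0]},{"offset":[0.002,0,0.065],"dr":[0,0,0]}]}}

```text
time_s: 5.28
position: [0.5215, 0.1092, 0.0673]
tcp_rot: [[0.95, 0.313, 0.002], [0.313, -0.95, -0.0], [0.002, 0.001, -1.0]]
force: [-3.8, -3.0, 15.4]
opening: 0.001
grasp_force: 8.2
```

Yellow is home at z = 67.3 mm with 15 N. Lifting and moving over the blue key.

{"method": "servo_tool", "body": {"targets": [{"offset":[0,0,-0.01],"dr":[0,0,0]},{"offset":[0,0,-0.035],"dr":[0,0,0]},{"offset":[0,0,-0.065],"dr":[0,0,0]},{"offset":[-0.003,0.01,-0.08],"dr":[0,0,0]},{"offset":[-0.009,0.035,-0.085],"dr":[0,0,0]},{"offset":[-0.018,0.067,-0.085],"dr":[0,0,0]},{"offset":[-0.028,0.1,-0.085],"dr":[0,0,0]},{"offset":[-0.037,0.133,-0.085],"dr":[0,0,0]},{"offset":[-0.046,0.166,-0.085],"dr":[0,0,0]},{"offset":[-0.055,0.2,-0.085],"dr":[0,0,0]},{"offset":[-0.065,0.233,-0.085],"dr":[0,0,0]},{"offset":[-0.074,0.266,-0.085],"dr":[0,0,0]},{"offset":[-0.083,0.3,-0.085],"dr":[0,0,0]},{"offset":[-0.092,0.333,-0.085],"dr":[0,0,0]},{"offset":[-0.101,0.366,-0.085],"dr":[0,0,0]},{"offset":[-0.109,0.393,-0.08],"dr":[0,0,0]},{"offset":[-0.115,0.413,-0.07],"dr":[0,0,0]},{"offset":[-0.115,0.413,-0.065],"dr":[0,0,0]},{"offset":[-0.115,0.413,-0.065],"dr":[0,0,0]}]}}

```text
time_s: 6.87
position: [0.5403, -0.3194, 0.1287]
tcp_rot: [[0.951, 0.31, -0.001], [0.31, -0.951, 0.002], [-0.0, -0.002, -1.0]]
force: [-0.6, 0.3, -0.2]
opening: 0.007
grasp_force: 0.0
```

```bash
python3 - <<'E'
from h import *
from m import blobs
st(); c=cap('wrist','w3')
b=blobs(c,(0,420)); print(b['blue'])
for a,bb,p in b['blue']: print(a,at(c,*p,.0755).round(4))
p=bot.read_state()['position']
print(proj(c,p),proj(c,[.5419,-.3186,.077]),off([.5419,-.3186,.085]))
cap('scene','s3')
E
```

```text
6.8667 [ 0.5403 -0.3194  0.1287] [-0.6  0.3 -0.2] 0.007250055416765216 [-40.8  36.9  86.3   0.1  56.9  31.1]
[(np.int32(15208), (np.int32(244), np.int32(50), np.int32(159), np.int32(152)), array([319.9, 126.8])), (np.int32(1458), (np.int32(261), np.int32(202), np.int32(42), np.int32(44)), array([281.6, 223.6])), (np.int32(146), (np.int32(250), np.int32(248), np.int32(17), np.int32(12)), array([257.8, 254.6]))]
15208 [ 0.6221 -0.3205  0.0755]
1458 [ 0.5452 -0.3173  0.0755]
146 [ 0.5142 -0.3073  0.0755]
[280.07417265 260.97328442] [281.89530974 228.53428981] [0.0014 0.001  0.0442]
```

View pics/w3.png

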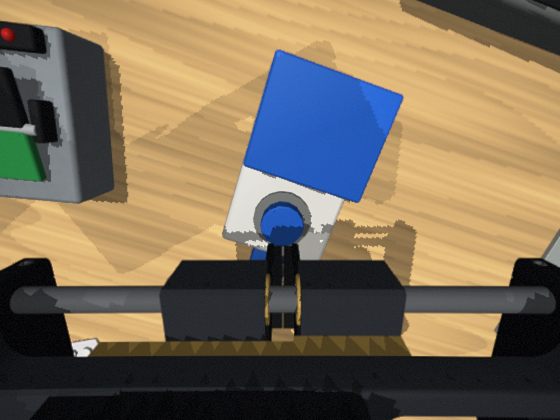

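View pics/s3.png

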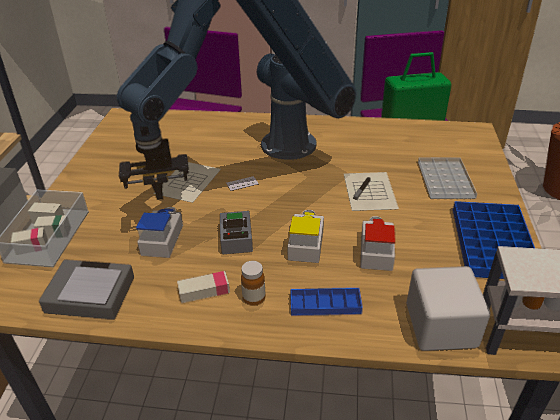

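The wrist view shows the blue key at (282,224), and my target agrees. The scene view shows the rocker's black half raised at (235,228), so it is on, with nothing displaced. Pressing blue.

{"method": "servo_tool", "body": {"targets": [{"offset":[0.003,0,0.02],"dr":[0,0,0]},{"offset":[0.003,0,0.04],"dr":[0,0,0]},{"offset":[0.003,0,0.05],"dr":[0,0,0]},{"offset":[0.003,0,0.054],"dr":[0,0,0]},{"offset":[0.003,0,0.057],"dr":[0,0,0]},{"offset":[0.003,0,0.059],"dr":[0,0,0]},{"offset":[0.003,0,0.061],"dr":[0,0,0]},{"offset":[0.003,0,0.062],"dr":[0,0,0]},{"offset":[0.003,0,0.063],"dr":[0,0,0]},{"offset":[0.003,0,0.064],"dr":[0,0,0]},{"offset":[0.003,0,0.065],"dr":[0,0,0]},{"offset":[0.003,0,0.065],"dr":[0,0,0]}]}}

```text
time_s: 7.97
position: [0.5442, -0.3182, 0.0673]
tcp_rot: [[0.95, 0.312, 0.001], [0.312, -0.95, -0.001], [0.001, 0.001, -1.0]]
force: [-1.2, 4.1, 12.3]
opening: 0.001
grasp_force: 6.3
```

Blue is home. Lifting clear and backing away towards the start pose.

{"method": "servo_tool", "body": {"targets": [{"offset":[0,0,-0.01],"dr":[0,0,0]},{"offset":[0,0,-0.035],"dr":[0,0,0]},{"offset":[0,0,-0.065],"dr":[0,0,0]},{"offset":[0,0,-0.1],"dr":[0,0,0]},{"offset":[-0.03,0.005,-0.13],"dr":[0,0,0]},{"offset":[-0.06,0.015,-0.15],"dr":[0,0,0]},{"offset":[-0.09,0.03,-0.155],"dr":[0,0,0]},{"offset":[-0.12,0.045,-0.155],"dr":[0,0,0]},{"offset":[-0.15,0.06,-0.155],"dr":[0,0,0]},{"offset":[-0.18,0.075,-0.155],"dr":[0,0,0]},{"offset":[-0.2,0.085,-0.155],"dr":[0,0,0]},{"offset":[-0.21,0.09,-0.155],"dr":[0,0,0]},{"offset":[-0.21,0.09,-0.155],"dr":[0,0,0]},{"offset":[-0.21,0.09,-0.155],"dr":[0,0,0]}]}}

```text
time_s: 9.13
position: [0.3724, -0.4692, 0.2201]
tcp_rot: [[0.95, 0.311, 0.001], [0.311, -0.95, 0.0], [0.001, 0.0, -1.0]]
force: [-0.2, -0.0, -0.2]
opening: 0.007
grasp_force: 0.0
```

```bash
python3 - <<'E'
from h import *
st(); c=cap('top','t4')
cv2.imwrite('pics/z4.png',cv2.resize(c['color'][150:260,120:440,::-1],None,fx=2.5,fy=2.5,interpolation=cv2.INTER_CUBIC))
E
```

```text
9.1333 [ 0.3724 -0.4692  0.2201] [-0.2 -0.  -0.2] 0.00669250057469414 [-62.3  28.4  86.1   0.   65.5   9.6]
```

View pics/z4.png

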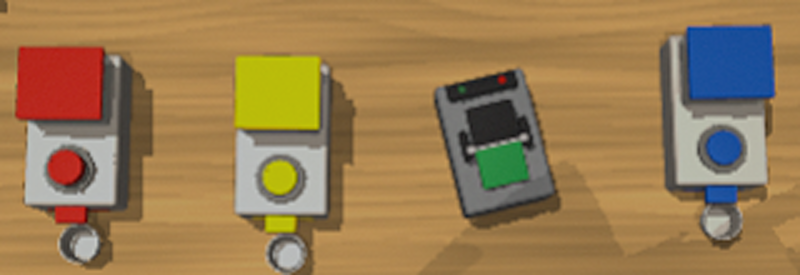

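The crop shows the yellow key (279,178) and blue key (722,148) sunk towards their collars, the red key (66,168) still up, and the green half down. The cups have not moved.

```bash
python3 -c "
from rig import ticket
print(ticket.hand_in())"
```

```text
the job is handed in; nothing more can be done
None
```

I switched the rocker on, then pressed the yellow key and after it the blue key to their stops. The red key and the loose items were left alone, and the job was handed in at about 9 s with the arm clear; no verdict came back.

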